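Stir two colours of packing beads together in a mixing dish

ROBOT

A 7-joint arm with a two-finger parallel gripper is mounted at the origin on a cart in front of the work surface, level with it; the furniture and walls round the work are solid. World frame = base frame: x ahead of the robot, y to its left, z up, the work surface at z = 0. Lengths are in m, angles in rad, forces in N, time in s.
With the tool pointing down it reaches from about 0.35 to 0.9 m from the base axis. Payload 19.9 kg.
Tool frame: the origin (TCP) lies midway between the tips of the shut fingers; the grasp point (between the pads) lies 19 mm behind it; z points along the fingers, y is the line along which they close (so a half turn about z gives the same grasp; the last joint's range is limited). The gripper opens to 94 mm and grips with 3 to 60 N. Pads are 16 mm wide; open, the fingers measure 119 mm over their backs; the gripper's body (75 mm by 177 mm) begins 78 mm behind the grasp point.
Start: joints at [-1.192, 0.417, -0.01, 1.614, 0.005, 1.111, -0.053], TCP at [0.255, 0.57, 0.205] pointing down, gripper open.
Joint ranges: [-2.81, 2.81], [-0.39, 2.02], [-1.27, 1.25], [0.06, 2.57], [-1.19, 4.33], [0.19, 2], [-2.82, 2.82]. Speed limits (rad/s): [1.89, 1.89, 2.39, 2.39, 3.01, 3.01, 3.01].

INTERFACE

Orientations are given as a unit quaternion [w, x, y, z].
In Python, from bench import bot gives the robot as it stands.
- The arm moves only by the tool arm_command, never from a script. Its argument "rows" is text: rows parted by semicolons, each of 7 numbers parted by spaces: the shift along the tool's x, y, z in mm, then the turn, a rotation vector about the tool's x, y, z in degrees, then the opening, from -1 (shut) to 1 (fully open). A call has 1 to 12 rows; each row is the pose to reach, as a shift and turn from the pose commanded when the call began, along the tool's axes at that moment; what a row does not reach only later rows make up. A row lasts 1/10 s, in which the tool goes at most 50 mm and 8.59 degrees, less where a joint would pass 70% of its speed; a pose out of reach is approached as far as the arm can. A call with a gripper value outside its range is refused whole. The fingers move at their own pace and stop on an object; "force" is the grip in N (left out, the last holds). Time passes only in rows, so rows that repeat a pose let the fingers close. It gives the time, the measured TCP pose, the force, the opening and the grip force at its end, in the units of the state.
- bot.sense(): the state, without advancing time (a new reading comes with each control period).
- bot.grab_frame(name): name is "side" or "top"; returns a dict with "pixels" (420x560x3 uint8, red, green, blue), "mtx" (3x3 intrinsics, pixels), "extrinsics" (4x4, takes a point from camera to world coordinates). Camera axes: x right, y up, looking along -z (the intrinsics and any distortion apply to the point x, -y, -z); pixel columns grow to the right and rows downward; lengths in m; the calibration is good to about 2 mm. A picture is of the moment at which its call begins. There is no depth.
- bot.finish_job(): hands the job in; it is judged then, once.
The state is a dict: "clock": time; "joint_pos": joint angles; "qvel": joint speeds; "tau": joint torques, N m; "tcp_pos": TCP position; "tcp_rot": TCP orientation; "contact_force": force on the tool from outside, world axes, zero at the start; "wrist_torque": the same for the moment, N m; "finger_gap": finger opening in m; "grasp_force": force on a finger pad.
Only numpy, scipy, OpenCV 4.12 (cv2) and the standard library are available. Lean on these libraries where they do the work, as an engineer would, in place of code of your own. Each camera call takes 0.05 s, during which the arm holds its last target. There are 200 camera calls.

TASK

Take the stirring rod from its rest, tilt it over the dish and set its knob down lightly in the open middle of the dish until you feel the bottom; then, with the knob kept close to the bottom, stir the beads at least two full turns anticlockwise (seen from above), about midway between the middle and the wall, and go on, reaching out to the wall where needed, until each half of the dish, as parted by the blue line, holds beads of both colours. Lay the rod back in its rest as it lay before and let go. Press and stir gently: no bead may leave the dish, the dish must not be shoved along the table, and the other things are left alone.

Things in the scene. Friction and masses are not known exactly. Their poses are not given: they have to be found in the camera images.
- dish: round white dish standing loose on the table, about 1 kg: 200 mm outside diameter, 190 mm inside, rim 44 mm high, flat floor 5 mm thick. Origin: centre of its underside; z up. A thin blue line on the floor along the dish's y axis, through the middle, with blue marks at its ends on the rim, parts it into two halves, x > 0 and x < 0.
- dish_middle (a point): centre of the dish's floor, on the top side of the floor (axes as the dish)
- rod: stirring rod, 203 mm, 80 g, at the start level in its rest. Flat-sided black handle with orange end (95 long, 16 wide, 18 mm high; x = +5 to +100 mm), steel shaft 9 mm thick, round orange rubber knob, 26 mm in diameter, centre at x = -90 mm. Origin on the rod's axis near the handle's inner end; x runs along the rod from knob to handle; z up as it lies
- rod_grip (a point): where to pinch the rod: middle of the handle, on the rod's axis, 130 mm from the knob's centre (axes as the rod)
- rod_knob (a point): centre of the rod's rubber knob (radius 13 mm), axes as the rod
- rest: grey rod rest, fixed: foot 190 x 70 x 8 mm, two open-topped forks under the handle's rear (x = +85 mm, gap 22, top 56 mm high) and the shaft (x = -45 mm, gap 18, top 58 mm high). The rod lies along the rest's x axis, handle to +x, its axis 46 mm above the table, the handle free on both sides between the forks. Origin: on the table under the rod; z up
- rest_grip (a point): where point rod_grip belongs when the rod lies in its rest
- rest_knob (a point): where point rod_knob belongs when the rod lies in its rest
- dropper: bystander: small dropper bottle with a black top, 32 x 31 x 90 mm, origin at the centre of its underside
- petri: bystander: flat round culture dish, 94 mm across, 19 mm high, origin at the centre of its underside
- marker_pen: bystander: red and black marker lying on the table, 102 mm long, 12 mm thick, origin at its underside
- green_0: green bead, one of four: chunky upright barrel 28 mm in diameter, 22 mm high, 25 g, flat ends; origin: centre of its underside; z up as it stands at the start
- green_1: green bead, one of four: chunky upright barrel 28 mm in diameter, 22 mm high, 25 g, flat ends; origin: centre of its underside; z up as it stands at the start
- green_2: green bead, one of four: chunky upright barrel 28 mm in diameter, 22 mm high, 25 g, flat ends; origin: centre of its underside; z up as it stands at the start
- green_3: green bead, one of four: chunky upright barrel 28 mm in diameter, 22 mm high, 25 g, flat ends; origin: centre of its underside; z up as it stands at the start
- red_0: red bead, one of four: chunky upright barrel 28 mm in diameter, 22 mm high, 25 g, flat ends; origin: centre of its underside; z up as it stands at the start
- red_1: red bead, one of four: chunky upright barrel 28 mm in diameter, 22 mm high, 25 g, flat ends; origin: centre of its underside; z up as it stands at the start
- red_2: red bead, one of four: chunky upright barrel 28 mm in diameter, 22 mm high, 25 g, flat ends; origin: centre of its underside; z up as it stands at the start
- red_3: red bead, one of four: chunky upright barrel 28 mm in diameter, 22 mm high, 25 g, flat ends; origin: centre of its underside; z up as it stands at the start
Things that resemble listed ones, but are neither listed nor needed, are in the scene too. Leave any orange, purple or yellow look-alike of the red_2 alone.

How it is judged:
On the way, in this order (a step that is already met when the one before it is completed fails the run):
1. the rod is lifted clear of its rest (height (world z) of rod_grip above 0.09 m), for 0.1 s.
2. the knob touches the dish's floor within 18 mm of the dish's middle (horizontal distance between rod_knob and dish_middle below 0.018 m and z of rod_knob in the frame of dish below 0.0215 m and contact force between rod and dish above 0.3 N), for 0.02 s.
3. stirring anticlockwise, the knob low (its centre under 30 mm above the dish's underside) comes to the +x side of the dish (20 mm or more out, within 20 mm of that axis) (x of rod_knob in the frame of dish between 0.02 and 0.095 m and y of rod_knob in the frame of dish between -0.02 and 0.02 m and z of rod_knob in the frame of dish below 0.03 m), for 0.04 s.
4. stirring anticlockwise, the knob low (its centre under 30 mm above the dish's underside) comes to the +y side of the dish (20 mm or more out, within 20 mm of that axis) (y of rod_knob in the frame of dish between 0.02 and 0.095 m and x of rod_knob in the frame of dish between -0.02 and 0.02 m and z of rod_knob in the frame of dish below 0.03 m), for 0.04 s.
5. stirring anticlockwise, the knob low (its centre under 30 mm above the dish's underside) comes to the -x side of the dish (20 mm or more out, within 20 mm of that axis) (x of rod_knob in the frame of dish between -0.095 and -0.02 m and y of rod_knob in the frame of dish between -0.02 and 0.02 m and z of rod_knob in the frame of dish below 0.03 m), for 0.04 s.
6. stirring anticlockwise, the knob low (its centre under 30 mm above the dish's underside) comes to the -y side of the dish (20 mm or more out, within 20 mm of that axis) (y of rod_knob in the frame of dish between -0.095 and -0.02 m and x of rod_knob in the frame of dish between -0.02 and 0.02 m and z of rod_knob in the frame of dish below 0.03 m), for 0.04 s.
7. stirring anticlockwise, the knob low (its centre under 30 mm above the dish's underside) comes back to the +x side of the dish (20 mm or more out, within 20 mm of that axis) (all of step 3), for 0.04 s.
At the end, for the whole second after the job is handed in: Each side of the blue line holds a green and a red bead, centre 3 mm or more beyond it; all beads at rest on the dish floor; the rod still in its rest, grip and knob within 15 mm of place; dish level, within 30 mm of its start; dropper, culture dish and marker within 30 mm of theirs (x of any of green_0, green_1, green_2, green_3 in the frame of dish above 0.003 m and x of any of green_0, green_1, green_2, green_3 in the frame of dish below -0.003 m and x of any of red_0, red_1, red_2, red_3 in the frame of dish above 0.003 m and x of any of red_0, red_1, red_2, red_3 in the frame of dish below -0.003 m and horizontal distance between each of green_0, green_1, green_2, green_3, red_0, red_1, red_2, red_3 and dish_middle below 0.092 m and z of each of green_0, green_1, green_2, green_3, red_0, red_1, red_2, red_3 in the frame of dish below 0.024 m and linear speed of each of green_0, green_1, green_2, green_3, red_0, red_1, red_2, red_3, rod below 0.02 m/s and distance between rod_grip and rest_grip below 0.015 m and distance between rod_knob and rest_knob below 0.015 m and angle between dish's own z axis and vertical below 0.05 rad and distance of each of dish, dropper, petri, marker_pen from where it was at the start of the episode below 0.03 m); the robot touches nothing.
It fails at once if the dish is shoved more than 30 mm (distance of dish from where it was at the start of the episode above 0.03 m).
It fails at once if the rod presses on the dish with more than 25 N (contact force between rod and dish above 25 N).
It fails at once if the fingers touch a bead (contact force between the fingers and green_0 above 0.5 N or contact force between the fingers and green_1 above 0.5 N or contact force between the fingers and green_2 above 0.5 N or contact force between the fingers and green_3 above 0.5 N or contact force between the fingers and red_0 above 0.5 N or contact force between the fingers and red_1 above 0.5 N or contact force between the fingers and red_2 above 0.5 N or contact force between the fingers and red_3 above 0.5 N).
It fails at once if a bead leaves the dish (horizontal distance between any of green_0, green_1, green_2, green_3, red_0, red_1, red_2, red_3 and dish_middle above 0.11 m).
It fails at once if a bystander is moved more than 30 mm (distance of any of dropper, petri, marker_pen from where it was at the start of the episode above 0.03 m).
It also fails if it takes over 72 s, if anything falls off the work surface, if the arm or the gripper's body presses on something with over 40 N, if the wrist force passes 120 N, or if a joint passes its speed limit or range.

## Working session

There is one attempt and no reset: what is moved stays moved. The work goes in short steps, Python scripts to look and compute and a tool call to move; the robot and the scene stay as the last step left them, time stands still between calls to the robot, and variables do not carry over. Pictures are saved under pics/ and viewed, at most 10 in all, crops included, and the job is handed in when it is done.

Besides the shell and the picture viewer there is one more tool, called after "Call:" as name(argument=value, ...) on one line, values as JSON. arm_command: Moves the arm, as the interface text tells. Its arguments: {"type":"object","properties":{"rows":{"type":"string"},"force":{"type":"number"}},"required":["rows"]}

```bash
mkdir -p pics; ls; python3 - <<'E'
from bench import bot
import cv2,numpy as np
for n in("side","top"):
    f=bot.grab_frame(n); cv2.imwrite(f"pics/{n}0.png",f["pixels"][:,:,::-1]); np.savez(n+"0.npz",**f)
    print(n,f["mtx"].tolist(),np.round(f["extrinsics"],4).tolist(),[k for k in f])
print(bot.sense())
E
```

```text
pics
side [[419.04776195707433, 0.0, 283.03348103592475], [0.0, 419.04776195707433, 212.54135847848562], [0.0, 0.0, 1.0]] [[-0.9966, -0.0364, 0.0738, 0.5834], [0.0823, -0.4342, 0.897, 0.9157], [-0.0006, 0.9001, 0.4357, 0.4941], [0.0, 0.0, 0.0, 1.0]] ['pixels', 'mtx', 'extrinsics']
top [[379.38986622854867, 0.0, 286.0208519105768], [0.0, 379.38986622854867, 208.46584742157438], [0.0, 0.0, 1.0]] [[-0.0085, 0.9954, -0.0956, 0.3897], [-1.0, -0.0085, 0.0004, 0.0395], [-0.0004, 0.0956, 0.9954, 1.1922], [0.0, 0.0, 0.0, 1.0]] ['pixels', 'mtx', 'extrinsics']
{'clock': 0.1, 'joint_pos': array([-1.19150122,  0.41791313, -0.01030316,  1.61410397,  0.00469872,
        1.11070876, -0.05294644]), 'qvel': array([ 9.82973134e-05, -1.46110549e-03, -9.16786010e-05, -2.32013368e-03,
        1.11270324e-03, -9.22751360e-04, -9.64291611e-05]), 'tau': array([ 2.30199868e-03, -8.52574039e+01,  6.40750285e-01, -4.26692319e+01,
       -4.87974705e-02,  1.63246575e-02,  8.36146955e-05]), 'tcp_pos': array([0.25517482, 0.57016286, 0.20489277]), 'tcp_rot': array([-7.39637877e-05,  2.08818802e-01,  9.77954191e-01, -5.49787731e-04]), 'contact_force': array([-0.27330176, -0.47014287,  0.53477247]), 'wrist_torque': array([ 0.00423391,  0.00746181, -0.0148591 ]), 'grasp_force': 0.0, 'finger_gap': 0.0943498082442806}
```

View pics/side0.png

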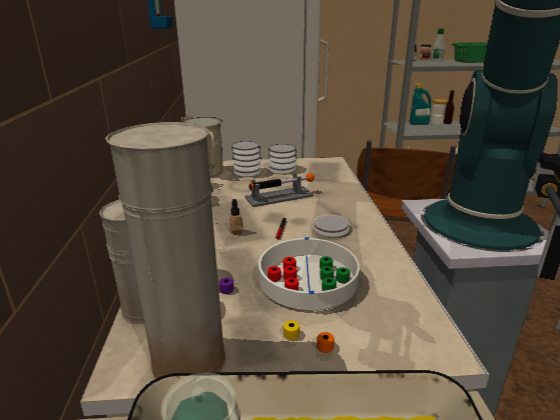

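View pics/top0.png

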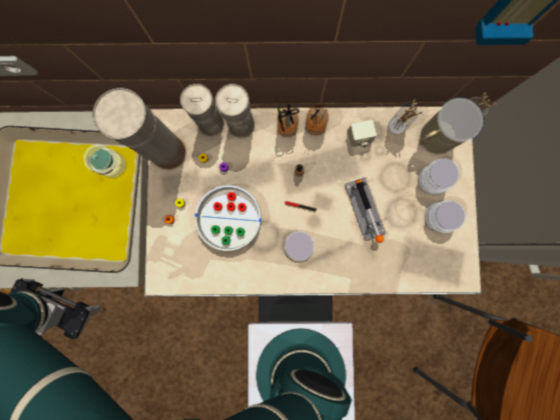

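```bash
cat > h.py <<'E'
import cv2,numpy as np
def ray(f,u,v):
    K=f["mtx"];E=f["extrinsics"]
    d=E[:3,:3]@np.array([(u-K[0,2])/K[0,0],-(v-K[1,2])/K[1,1],-1]); return E[:3,3],d
def plane(f,u,v,z):
    o,d=ray(f,u,v); return o+d*(z-o[2])/d[2]
def tri(f1,p1,f2,p2):
    o1,d1=ray(f1,*p1);o2,d2=ray(f2,*p2)
    s=np.linalg.lstsq(np.c_[d1,-d2],o2-o1,rcond=None)[0]
    a=o1+d1*s[0];b=o2+d2*s[1]; return (a+b)/2,np.linalg.norm(a-b)
def proj(f,p):
    q=np.linalg.inv(f["extrinsics"])@np.r_[p,1]; q=f["mtx"]@np.array([q[0],-q[1],-q[2]]); return q[:2]/q[2]
RNG={"red":[((0,150,70),(5,255,255)),((172,150,70),(180,255,255))],"orange":[((6,170,120),(14,255,255))],
"green":[((50,120,40),(85,255,255))],"blue":[((100,130,80),(125,255,255))],"black":[((0,0,0),(180,255,45))]}
def blobs(f,c,box,amin=4):
    hsv=cv2.cvtColor(f["pixels"],cv2.COLOR_RGB2HSV); m=np.zeros(hsv.shape[:2],np.uint8)
    for a,b in RNG[c]: m|=cv2.inRange(hsv,np.array(a),np.array(b))
    x0,y0,x1,y1=box; w=np.zeros_like(m); w[y0:y1,x0:x1]=m[y0:y1,x0:x1]
    n,_,st,ce=cv2.connectedComponentsWithStats(w,connectivity=4)
    return [(ce[i].round(1).tolist(),int(st[i,4]),st[i,:4].tolist()) for i in range(1,n) if st[i,4]>=amin],w
E
python3 - <<'E'
from h import *
S=dict(np.load("side0.npz"));T=dict(np.load("top0.npz"))
for n,f,bd,br in(("T",T,(190,180,268,256),(335,170,400,255)),("S",S,(255,230,362,308),(235,165,325,210))):
    for c in("red","green","blue"):
        for b in blobs(f,c,bd)[0]: print(n,c,b,plane(f,*b[0],.027 if c!="blue" else .044).round(3)[:2])
    for c in("orange","red","black"):
        for b in blobs(f,c,br)[0]: print(n,"rod",c,b,plane(f,*b[0],.05).round(3)[:2])
for n,f,b in(("t",T,(185,175,415,260)),("s",S,(225,160,370,310))):
    x0,y0,x1,y1=b; cr=f["pixels"][y0:y1,x0:x1,::-1]; k=780//(x1-x0); cv2.imwrite(f"pics/{n}crop.png",cv2.resize(cr,None,fx=k,fy=min(k,590//(y1-y0)),interpolation=cv2.INTER_CUBIC))
E
```

```text
T red ([231.1, 195.9], 56, [227, 192, 9, 9]) [0.542 0.209]
T red ([230.5, 206.2], 54, [227, 202, 8, 9]) [0.51 0.21]
T red ([217.3, 206.1], 50, [214, 203, 8, 8]) [0.511 0.251]
T red ([241.5, 206.7], 50, [238, 203, 8, 8]) [0.508 0.176]
T green ([215.0, 229.0], 45, [212, 226, 7, 7]) [0.44  0.258]
T green ([228.0, 230.0], 45, [225, 227, 7, 7]) [0.437 0.218]
T green ([239.9, 231.4], 45, [237, 228, 7, 8]) [0.432 0.181]
T green ([225.6, 240.1], 47, [222, 237, 8, 7]) [0.406 0.225]
T rod orange ([357.2, 181.7], 6, [356, 181, 4, 2]) [ 0.579 -0.178]
T rod orange ([379.2, 238.4], 39, [376, 235, 8, 8]) [ 0.407 -0.24 ]
T rod black ([362.9, 195.2], 140, [357, 183, 13, 26]) [ 0.538 -0.195]
S red ([278.6, 233.6], 36, [276, 230, 7, 9]) [0.524 0.065]
S red ([290.0, 273.0], 381, [283, 257, 16, 33]) [0.513 0.228]
S red ([274.0, 273.4], 171, [268, 266, 13, 16]) [0.545 0.227]
S green ([331.6, 273.9], 545, [320, 256, 30, 35]) [0.432 0.238]
S blue ([306.3, 237.6], 7, [305, 237, 4, 2]) [0.467 0.119]
S blue ([308.0, 278.0], 7, [308, 275, 1, 7]) [0.484 0.272]
S blue ([310.6, 291.3], 19, [309, 287, 5, 7]) [0.485 0.313]
S rod orange ([309.9, 175.6], 36, [307, 173, 7, 6]) [ 0.408 -0.243]
S rod orange ([251.2, 184.0], 6, [250, 183, 3, 3]) [ 0.583 -0.191]
S rod black ([266.3, 184.6], 186, [252, 179, 29, 18]) [ 0.54  -0.183]
S rod black ([295.3, 186.9], 21, [294, 182, 3, 11]) [ 0.461 -0.159]
S rod black ([235.7, 205.5], 21, [235, 200, 4, 10]) [ 0.624 -0.049]
```

View pics/tcrop.png

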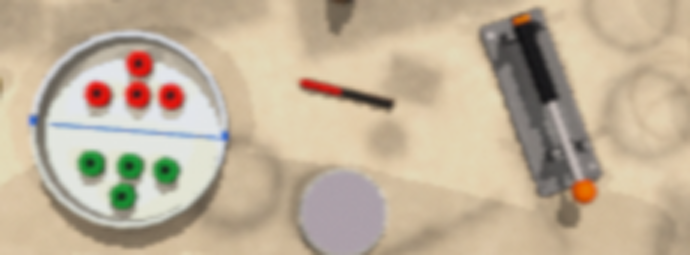

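Crop of top view: dish is centred at crop (130,130), line ends at (34,120) and (225,135); reds are above it, greens below. The rod runs from the knob (585,190) to the orange handle end (520,18).

```bash
cat >> h.py <<'E'
from scipy.spatial.transform import Rotation as Ro
def cur(s): 
    q=s["tcp_rot"]; return s["tcp_pos"],Ro.from_quat([q[1],q[2],q[3],q[0]])
def rel(s,p,R):  # row numbers for a world TCP target
    p0,R0=cur(s); return np.r_[1000*R0.inv().apply(p-p0),np.degrees((R0.inv()*R).as_rotvec())].round(1)
def toolR(yaw,tilt): # x_tool along yaw, pointing down, then tilted so fingers lean towards yaw
    c,s=np.cos(yaw),np.sin(yaw)
    return Ro.from_matrix(np.c_[[c,s,0],[s,-c,0],[0,0,-1]])*Ro.from_rotvec([0,-tilt if 0 else tilt,0])
E
python3 - <<'E'
from h import *
from bench import bot
S=dict(np.load("side0.npz"));T=dict(np.load("top0.npz"))
k,e=tri(T,(379.2+.3,238.6),S,(310,176.3)); print("knob tri",k,e)
c,e2=tri(T,(357.6,181.4),S,(251.2,183.5)); print("cap tri",c,e2)
for z in(.046,): print("knob top plane",plane(T,379.5,238.6,z),"cap",plane(T,357.6,181.4,.055))
a=plane(T,196.3,215,.044);b=plane(T,260,220,.044); print("marks",a,b,(a+b)/2)
print("marks S",plane(S,306.3,238,.044),plane(S,310.6,289.5,.044))
# handle black axis in top
_,w=blobs(T,"black",(335,170,400,255)); 
ys,xs=np.nonzero(w); P=np.array([plane(T,x,y,.055)[:2] for x,y in zip(xs,ys)]); m=P.mean(0); u=np.linalg.svd(P-m)[2][0]; print("handle mean",m,"yaw",np.degrees(np.arctan2(u[1],u[0]))%180,len(P))
# dish white rim ellipse
g=T["pixels"][180:256,190:268]; hsv=cv2.cvtColor(g,cv2.COLOR_RGB2HSV)
mk=cv2.inRange(hsv,np.array((0,0,150)),np.array((180,45,255))); cs=max(cv2.findContours(mk,cv2.RETR_EXTERNAL,cv2.CHAIN_APPROX_NONE)[0],key=cv2.contourArea)
el=cv2.fitEllipse(cv2.convexHull(cs)); print("ell",el,plane(T,el[0][0]+190,el[0][1]+180,.044))
for yaw in(18,20): print(rel(bot.sense(),np.array([.529,-.197,.2]),toolR(np.radians(yaw),0)), toolR(np.radians(yaw),.5).as_matrix()[:,2])
E
```

```text
knob tri [ 0.40696374 -0.24124022  0.0483649 ] 0.0016133209186415744
cap tri [ 0.58103438 -0.17860416  0.05604977] 0.0033881853816958075
knob top plane [ 0.40620366 -0.24167146  0.046     ] cap [ 0.57949664 -0.17862645  0.055     ]
marks [0.4823955  0.31159585 0.044     ] [0.46553436 0.11825823 0.044     ] [0.47396493 0.21492704 0.044     ]
marks S [0.46694015 0.12090553 0.044     ] [0.48406562 0.30776847 0.044     ]
handle mean [ 0.53721492 -0.19345908] yaw 17.732518147486644 140
ell ((37.322113037109375, 37.38560485839844), (66.02388000488281, 67.13272857666016), 63.52954864501953) [0.47432872 0.21737639 0.044     ]
[-5.633e+02 -5.884e+02  5.600e+00 -0.000e+00  1.000e-01  1.379e+02] [ 0.45596078  0.14815064 -0.87758256]
[-5.633e+02 -5.884e+02  5.600e+00 -0.000e+00  1.000e-01  1.359e+02] [ 0.45051264  0.16397319 -0.87758256]
```

Call:
arm_command(rows="-563 -588 5 0 0 136 1;-563 -588 5 0 0 136 1;-563 -588 5 0 0 136 1;-563 -588 5 0 0 136 1;-563 -588 5 0 0 136 1;-563 -588 5 0 0 136 1;-563 -588 5 0 0 136 1;-563 -588 5 0 0 136 1;-563 -588 5 0 0 136 1;-563 -588 5 0 0 136 1;-563 -588 5 0 0 136 1;-563 -588 5 0 0 136 1", force=60)

```text
clock: 1.3
tcp_pos: [0.4572, 0.0034, 0.202]
tcp_rot: [-0.0, 0.897, 0.442, 0.0]
contact_force: [0.6, 0.2, 0.7]
finger_gap: 0.0943
grasp_force: 0.0
```

```bash
python3 - <<'E'
from h import *
from bench import bot
s=bot.sense();print(s["clock"],s["tcp_pos"],s["joint_pos"].round(2)); print(rel(s,np.array([.529,-.197,.1]),toolR(np.radians(20),0)))
E
```

```text
1.3 [0.45717187 0.0034307  0.20195214] [-0.63  0.13  0.6   2.03 -0.09  1.   -0.64]
[-115.1  179.1  101.9   -0.    -0.    32.4]
```

Call:
arm_command(rows="-115 179 60 0 0 32.4 1;-115 179 60 0 0 32.4 1;-115 179 60 0 0 32.4 1;-115 179 60 0 0 32.4 1;-115 179 80 0 0 32.4 1;-115 179 100 0 0 32.4 1;-115 179 100 0 0 32.4 1;-115 179 100 0 0 32.4 1")

```text
clock: 2.1
tcp_pos: [0.5298, -0.1943, 0.1021]
tcp_rot: [-0.0, 0.984, 0.177, -0.0]
contact_force: [-0.5, -0.1, 0.2]
finger_gap: 0.0936
grasp_force: 0.0
```

```bash
python3 - <<'E'
from h import *
from bench import bot
s=bot.sense();print(s["clock"],s["tcp_pos"],s["joint_pos"].round(2),cur(s)[1].as_matrix().round(3).tolist()); print(rel(s,np.array([.5285,-.197,.027]),toolR(np.radians(20),0)))
f=bot.grab_frame("side");cv2.imwrite("pics/s1.png",cv2.resize(f["pixels"][120:260,190:400,::-1],None,fx=3.5,fy=3.5))
E
```

```text
2.1 [ 0.52979608 -0.19425849  0.10211265] [-0.23  0.52  0.69  1.88 -0.41  0.9  -0.56] [[0.937, 0.348, -0.001], [0.348, -0.937, 0.0], [-0.001, -0.0, -1.0]]
[-2.1  2.1 75.1 -0.   0.   0.4]
```

View pics/s1.png

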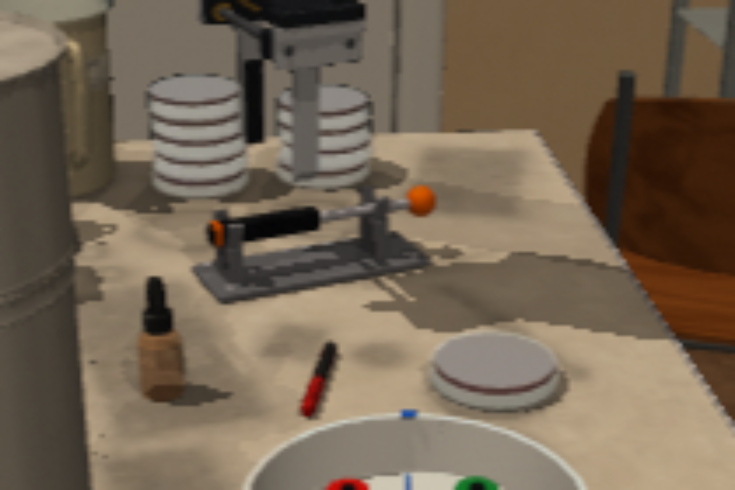

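Gripper is poised above the handle: near finger at crop (305,170), handle at (220–320, 222), knob at (422,200). Descending now.

Call:
arm_command(rows="-2 2 25 0 0 0.4 1;-2 2 50 0 0 0.4 1;-2 2 65 0 0 0.4 1;-2 2 75 0 0 0.4 1;-2 2 75 0 0 0.4 1;-2 2 75 0 0 0.4 -1;-2 2 75 0 0 0.4 -1;-2 2 75 0 0 0.4 -1;-2 2 75 0 0 0.4 -1;-2 2 75 0 0 0.4 -1;-2 2 75 0 0 0.4 -1;-2 2 75 0 0 0.4 -1", force=60)

```text
clock: 3.35
tcp_pos: [0.5287, -0.1971, 0.0268]
tcp_rot: [0.0, 0.985, 0.173, 0.0]
contact_force: [0.4, 0.2, 0.1]
finger_gap: 0.0415
grasp_force: 0.0
```

```bash
python3 - <<'E'
from h import *
from bench import bot
s=bot.sense();print(s["clock"],s["tcp_pos"],s["finger_gap"],s["grasp_force"],s["contact_force"],s["wrist_torque"],np.degrees(cur(s)[1].as_euler('ZYX')))
np.savez("grip.npz",p=s["tcp_pos"],q=s["tcp_rot"])
E
```

```text
3.35 [ 0.52874913 -0.19706176  0.02683763] 0.04151520291583269 0.0 [0.42006687 0.21170553 0.14054935] [-0.00561866  0.08937183  0.09421103] [1.99575158e+01 8.30139454e-04 1.79995261e+02]
```

Call:
arm_command(rows="0 0 0 0 0 0 -1;0 0 0 0 0 0 -1;0 0 0 0 0 0 -1;0 0 0 0 0 0 -1;0 0 0 0 0 0 -1;0 0 0 0 0 0 -1", force=60)

```text
clock: 3.95
tcp_pos: [0.5289, -0.1973, 0.0269]
tcp_rot: [0.0, 0.985, 0.173, 0.0]
contact_force: [0.7, -3.0, -0.8]
finger_gap: 0.0157
grasp_force: 60.0
```

Call:
arm_command(rows="0 0 -20 0 0 0 -1;0 0 -50 0 0 0 -1;0 0 -90 0 0 0 -1;0 0 -130 0 0 0 -1;0 0 -150 0 0 0 -1;0 0 -150 0 0 0 -1")

```text
clock: 4.55
tcp_pos: [0.5298, -0.1972, 0.1793]
tcp_rot: [0.0, 0.985, 0.173, 0.002]
contact_force: [-0.0, -0.7, -0.6]
finger_gap: 0.0156
grasp_force: 60.0
```

```bash
cat >> h.py <<'E'
DC=np.array([.4745,.2155,0.]); DX=np.radians(-5)
def tcp_for_knob(k,yaw,tilt): # world TCP for knob centre k
    R=toolR(yaw,tilt); return k+R.apply([.130,0,.019]),R
def knob(s):
    p,R=cur(s); return p-R.apply([.130,0,.019])
E
python3 - <<'E'
from h import *
from bench import bot
s=bot.sense();print(s["clock"],s["tcp_pos"],s["joint_pos"].round(2),s["contact_force"],s["grasp_force"],knob(s))
for t in(50,60):
  p,R=tcp_for_knob(DC+[0,0,.10],np.radians(24),np.radians(t)); print(t,p,rel(s,p,R))
E
```

```text
4.55 [ 0.52982958 -0.1972297   0.17931157] [-0.29  0.42  0.76  1.81 -0.33  1.03 -0.62] [-0.01737583 -0.65280846 -0.64192111] 59.994032979011536 [ 0.40757983 -0.24164131  0.19784825]
50 [0.56413455 0.25540787 0.18737281] [ 186.9 -413.7   -8.     1.8   49.8   -3.7]
60 [0.54891237 0.24863052 0.2030833 ] [ 170.3 -412.5  -23.8    2.2   59.8   -3.6]
```

Call:
arm_command(rows="170 -412 -84 2 60 -3.6 -1;170 -412 -84 2 60 -3.6 -1;170 -412 -84 2 60 -3.6 -1;170 -412 -84 2 60 -3.6 -1;170 -412 -84 2 60 -3.6 -1;170 -412 -84 2 60 -3.6 -1;170 -412 -84 2 60 -3.6 -1;170 -412 -84 2 60 -3.6 -1;170 -412 -84 2 60 -3.6 -1;170 -412 -84 2 60 -3.6 -1;170 -412 -84 2 60 -3.6 -1;170 -412 -84 2 60 -3.6 -1")

```text
clock: 5.75
tcp_pos: [0.5322, 0.1499, 0.3444]
tcp_rot: [-0.104, 0.865, 0.187, 0.454]
contact_force: [-1.2, 0.5, -0.4]
finger_gap: 0.0155
grasp_force: 60.0
```

```bash
python3 - <<'E'
from h import *
from bench import bot
s=bot.sense();print(s["clock"],s["tcp_pos"],s["joint_pos"].round(2),s["contact_force"],s["grasp_force"],knob(s))
for t in(50,60):
  p,R=tcp_for_knob(DC+[0,0,.16],np.radians(24),np.radians(t)); print(t,p,rel(s,p,R))
E
```

```text
5.75 [0.53219259 0.14989383 0.34435776] [-0.23 -0.24  0.    2.35 -1.19  0.19 -0.27] [-1.19304861  0.50033565 -0.38744103] 59.99377369880676 [0.45059715 0.11345873 0.24804749]
50 [0.56413455 0.25540787 0.24737281] [-39.1 -81.5 115.7  -0.9  -5.5  -0. ]
60 [0.54891237 0.24863052 0.2630833 ] [-35.6 -81.9  93.1  -0.9   4.5  -0.1]
```

Call:
arm_command(rows="-20 -40 60 -0.5 -5.5 0 -1;-39 -81 90 -1 -5.5 0 -1;-39 -81 116 -1 -5.5 0 -1;-39 -81 116 -1 -5.5 0 -1;-39 -81 116 -1 -5.5 0 -1;-39 -81 116 -1 -5.5 0 -1")

```text
clock: 6.35
tcp_pos: [0.5458, 0.1938, 0.3111]
tcp_rot: [-0.08, 0.883, 0.193, 0.421]
contact_force: [0.1, 0.0, -0.4]
finger_gap: 0.0157
grasp_force: 60.0
```

```bash
python3 - <<'E'
from h import *
from bench import bot
s=bot.sense();print(s["clock"],s["tcp_pos"],s["joint_pos"].round(2),s["contact_force"],s["grasp_force"],knob(s))
for t in(50,):
  p,R=tcp_for_knob(DC+[0,0,.07],np.radians(24),np.radians(t)); print(t,p,rel(s,p,R))
E
```

```text
6.35 [0.54581072 0.19380627 0.31105218] [ 0.56 -0.17 -0.85  2.28 -1.17  0.19 -0.4 ] [ 0.09299879  0.01668917 -0.41466714] 59.99404549598694 [0.45801817 0.15264599 0.22239949]
50 [0.56413455 0.25540787 0.15737281] [-91.8 -51.9 129.    0.7  -0.8   0.9]
```

Call:
arm_command(rows="-35 -20 50 0.7 -0.8 0.9 -1;-70 -40 100 0.7 -0.8 0.9 -1;-92 -52 129 0.7 -0.8 0.9 -1;-92 -52 129 0.7 -0.8 0.9 -1;-92 -52 129 0.7 -0.8 0.9 -1;-92 -52 129 0.7 -0.8 0.9 -1")

```text
clock: 6.95
tcp_pos: [0.5292, 0.2253, 0.2722]
tcp_rot: [-0.087, 0.896, 0.194, 0.39]
contact_force: [0.4, 0.5, -0.5]
finger_gap: 0.0156
grasp_force: 60.0
```

```bash
python3 - <<'E'
from h import *
from bench import bot
s=bot.sense();print(s["clock"],s["tcp_pos"],s["joint_pos"].round(2),s["contact_force"],s["grasp_force"],knob(s))
for t in(50,):
  p,R=tcp_for_knob(DC+[0,0,.07],np.radians(24),np.radians(t)); print(t,p,rel(s,p,R))
f=bot.grab_frame("side");cv2.imwrite("pics/s2.png",f["pixels"][:,:,::-1])
E
```

```text
6.95 [0.5292042  0.22533366 0.27223159] [ 0.93 -0.17 -1.27  2.29 -1.19  0.19 -0.45] [ 0.35744099  0.50957536 -0.47340656] 59.99417066574097 [0.43583366 0.18316675 0.18998261]
50 [0.56413455 0.25540787 0.15737281] [-5.400e+01 -1.220e+01  1.107e+02 -6.000e-01  2.900e+00  1.000e-01]
```

View pics/s2.png

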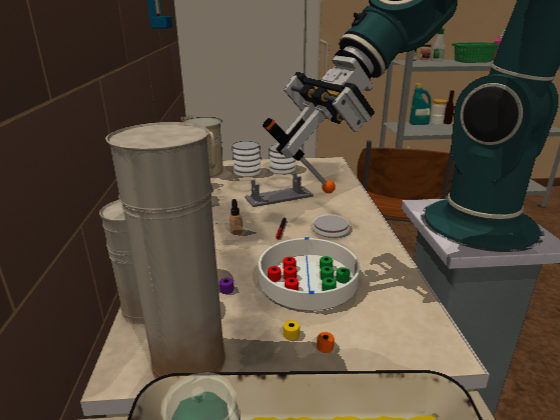

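The rod is held over the table (knob (329,187), handle end (270,125)). The wrist is jammed at joint limits, so I fit a kinematic model to pick a feasible orientation.

```bash
cat > fk.py <<'E'
from h import *
from scipy.optimize import least_squares
def fk(q,P):
    s=-1; A=lambda ax,v:Ro.from_euler(ax,v)
    d1,d3,d5,d7,a3,a4,a6,o1,o7,az=P[:10]
    R=A('z',s*q[0]+o1); p=np.array([P[10],0,d1])
    R=R*A('y',q[1]); p=p+R.apply([0,0,d3]); R=R*A('z',s*q[2]); p=p+R.apply([a3,0,0]); R=R*A('y',q[3])
    p=p+R.apply([a4,0,d5]); R=R*A('z',s*q[4])*A('y',q[5]); p=p+R.apply([a6,0,d7]); R=R*A('z',s*q[6]+o7)
    return p,R
D=[([-1.1915,.4179,-.0103,1.6141,.0047,1.1107,-.0529],[.25517,.57016,.20489],None),
([-.63,.13,.6,2.03,-.09,1.0,-.64],[.45717,.00343,.20195],[0,.897,.442,0]),
([-.23,.52,.69,1.88,-.41,.9,-.56],[.52980,-.19426,.10211],[0,.984,.177,0]),
([-.29,.42,.76,1.81,-.33,1.03,-.62],[.52983,-.19723,.17931],[0,.985,.173,.002]),
([-.23,-.24,0,2.35,-1.19,.19,-.27],[.53219,.14989,.34436],[-.104,.865,.187,.454]),
([.56,-.17,-.85,2.28,-1.17,.19,-.40],[.54581,.19381,.31105],[-.08,.883,.193,.421]),
([.93,-.17,-1.27,2.29,-1.19,.19,-.45],[.52920,.22533,.27223],[-.087,.896,.194,.39])]
D[0]=(D[0][0],D[0][1],[0,.2088,.9780,0])
def res(P):
    r=[]
    for q,p,w in D:
        a,R=fk(q,P); r+=list((a-p)); Rw=Ro.from_quat([w[1],w[2],w[3],w[0]]); r+=list(.3*(Rw.inv()*R).as_rotvec())
    return np.r_[r,.02*np.array(P[4:7]),.02*P[10]]
if __name__=="__main__":
    best=min((least_squares(res,[.35,.4,.4,.25,0,0,0,0,o7,0,0]) for o7 in(0,1.57,3.14,-1.57)),key=lambda o:o.cost)
    print(best.x.round(3),best.cost); r=best.fun[:42].reshape(-1,6); print(np.abs(r).max(1).round(4)); np.save("P.npy",best.x)
    P=best.x; lo=np.array([-2.81,-.39,-1.27,.06,-1.19,.19,-2.82])+.06; hi=np.array([2.81,2.02,1.25,2.57,4.33,2,2.82])-.06
    def ik(p,R,q0):
        f=lambda q:(lambda a:np.r_[(a[0]-p)*5,(R.inv()*a[1]).as_rotvec(),.001*(q-q0)])(fk(q,P))
        o=least_squares(f,np.clip(q0,lo+.01,hi-.01),bounds=(lo,hi)); return o.x,np.linalg.norm(o.fun[:6])
    q0=np.array([.93,-.17,-1.2,2.29,-1.1,.26,-.45])
    seeds=[q0,np.array([-.29,.42,.76,1.81,-.33,1.03,-.62]),np.array([-.4,.4,0,1.7,1.5,.9,0]),np.array([-.4,.4,0,1.7,0,1.5,2])]
    for yaw in range(-180,180,30):
      for tilt in(50,):
        out=[]
        for sd in seeds:
            e=[];sols=[]
            for off in((0,0),(.06,0),(-.06,0),(0,.06),(0,-.06)):
                p,R=tcp_for_knob(DC+[off[0],off[1],.019],np.radians(yaw),np.radians(tilt)); q,err=ik(p,R,sd); e.append(err);sols.append(q)
            out.append((max(e),sols[0].round(2)))
        b=min(out,key=lambda t:t[0]); print(yaw,tilt,round(b[0],4),b[1])
E
python3 fk.py
```

```text
[ 2.790e-01  4.920e-01  4.600e-01  3.080e-01  1.400e-02  6.000e-03
 -1.000e-03 -3.700e-02  1.542e+00  4.160e-01  6.000e-03] 0.00041797125713705584
[0.0025 0.0131 0.0067 0.0032 0.0088 0.0082 0.0096]
-180 50 0.0 [-0.46  0.71  0.1   1.67 -0.3   1.61  1.36]
-150 50 0.0 [-0.54  0.72  0.08  1.65  0.02  1.64  1.63]
-120 50 0.0 [-0.62  0.69  0.04  1.7   0.35  1.55  1.88]
-90 50 0.0 [-0.68  0.63 -0.    1.83  0.68  1.36  2.08]
-60 50 0.0 [-0.7   0.55 -0.05  2.    1.03  1.11  2.19]
-30 50 0.0 [-0.61  0.47 -0.12  2.17  1.5   0.85  2.21]
0 50 0.0 [-0.84  0.42  0.26  2.3   2.29  0.47  1.87]
30 50 0.0 [ 0.47  0.68 -1.06  2.34  2.56  0.58  2.56]
60 50 0.1858 [ 0.49  0.6  -0.88  2.17 -1.13  0.25  0.41]
90 50 0.0 [ 0.6   0.78 -1.01  2.12 -0.55  0.44  0.31]
120 50 0.0 [-0.3   0.58  0.11  1.94 -0.93  1.23  0.94]
150 50 0.0 [-0.37  0.66  0.11  1.78 -0.62  1.47  1.12]
```

```bash
python3 - <<'E'
from h import *
from bench import bot
s=bot.sense()
print(rel(s,np.array([.53,.12,.30]),toolR(np.radians(24),0)))
print(rel(s,np.array([.48,.16,.30]),toolR(np.radians(60),0)))
E
```

```text
[ -8.8  96.6 -50.8  -0.5 -47.1   0.5]
[-28.7  39.5 -71.7  14.3 -45.6 -33.5]
```

Call:
arm_command(rows="-9 97 -51 -0.5 -47 0.5 -1;-9 97 -51 -0.5 -47 0.5 -1;-9 97 -51 -0.5 -47 0.5 -1;-9 97 -51 -0.5 -47 0.5 -1;-9 97 -51 -0.5 -47 0.5 -1;-29 40 -72 14 -46 -33 -1;-29 40 -72 14 -46 -33 -1;-29 40 -72 14 -46 -33 -1;-29 40 -72 14 -46 -33 -1;-29 40 -72 14 -46 -33 -1;-29 40 -72 14 -46 -33 -1;-29 40 -72 14 -46 -33 -1")

```text
clock: 8.2
tcp_pos: [0.4803, 0.1596, 0.3002]
tcp_rot: [0.0, 0.869, 0.495, -0.001]
contact_force: [-0.7, -0.4, -0.9]
finger_gap: 0.0152
grasp_force: 60.0
```

```bash
python3 - <<'E'
from h import *
from bench import bot
s=bot.sense();print(s["clock"],s["tcp_pos"],s["joint_pos"].round(2),s["contact_force"],s["grasp_force"],knob(s))
print(rel(s,np.array([.44,.22,.27]),toolR(np.radians(150),0)))
E
```

```text
8.2 [0.4803149  0.15955746 0.30019078] [ 0.64  0.31 -1.23  1.75  0.31  1.3  -1.19] [-0.67192138 -0.4048422  -0.89111114] 59.99385952949524 [0.41412528 0.04772906 0.31953873]
[ 31.5 -65.4  30.2  -0.2   0.1 -90.6]
```

Call:
arm_command(rows="31 -65 30 0 0 -90 -1;31 -65 30 0 0 -90 -1;31 -65 30 0 0 -90 -1;31 -65 30 0 0 -90 -1;31 -65 30 0 0 -90 -1;31 -65 30 0 0 -90 -1;31 -65 30 0 0 -90 -1;31 -65 30 0 0 -90 -1;31 -65 30 0 0 -90 -1;31 -65 30 0 0 -90 -1;31 -65 30 0 0 -90 -1")

```text
clock: 9.3
tcp_pos: [0.4404, 0.2172, 0.2705]
tcp_rot: [0.0, 0.263, 0.965, -0.002]
contact_force: [-0.8, -0.4, -0.7]
finger_gap: 0.0156
grasp_force: 60.0
```

```bash
python3 - <<'E'
from h import *
from bench import bot
s=bot.sense();print(s["clock"],s["tcp_pos"],s["joint_pos"].round(2),s["contact_force"],s["grasp_force"],knob(s))
p,R=tcp_for_knob(DC+[0,0,.09],np.radians(150),np.radians(50)); print(p,rel(s,p,R))
E
```

```text
9.3 [0.44042591 0.21719949 0.27053162] [ 0.54  0.32 -1.26  1.83  0.32  1.23  0.22] [-0.7524415  -0.3817433  -0.66114624] 59.99369502067566 [0.55244989 0.15128128 0.28967364]
[0.38952798 0.26455862 0.17737281] [68.  15.3 93.   0.  50.1 -0.6]
```

Call:
arm_command(rows="20 5 10 0 9 0 -1;30 7 20 0 17 0 -1;40 9 30 0 25 0 -1;50 11 50 0 33 -0.3 -1;60 13 70 0 42 -0.5 -1;68 15 93 0 50 -0.6 -1;68 15 93 0 50 -0.6 -1;68 15 93 0 50 -0.6 -1;68 15 93 0 50 -0.6 -1")

```text
clock: 10.2
tcp_pos: [0.39, 0.2653, 0.18]
tcp_rot: [-0.405, 0.236, 0.877, 0.11]
contact_force: [0.2, 0.8, 0.2]
finger_gap: 0.015
grasp_force: 60.0
```

```bash
python3 - <<'E'
from h import *
from bench import bot
s=bot.sense();print(s["clock"],s["tcp_pos"],s["joint_pos"].round(2),s["contact_force"],s["grasp_force"],knob(s))
p,R=tcp_for_knob(DC+[0,0,.03],np.radians(150),np.radians(50)); print(p,rel(s,p,R))
f=bot.grab_frame("side");cv2.imwrite("pics/s3.png",f["pixels"][:,:,::-1]);g=bot.grab_frame("top")
np.savez("s3.npz",**f);np.savez("t3.npz",**g)
for n,F in(("s",f),("t",g)):
  print(n,[b[:2] for b in blobs(F,"orange",(190,100,380,300))[0]],proj(F,knob(s)))
E
```

```text
10.2 [0.39002308 0.26532067 0.18004086] [ 0.49  0.93 -1.17  1.7   0.05  1.39  0.37] [0.2477496  0.83296053 0.19330762] 59.99425828456879 [0.47551482 0.21587267 0.09339758]
[0.38952798 0.26455862 0.11737281] [-47.7  -1.   40.7   0.2   0.4  -0. ]
s [([375.3, 182.0], 25), ([308.5, 239.2], 97)] [308.98841883 239.86640447]
t [([314.9, 126.1], 125), ([279.3, 124.8], 6), ([290.3, 128.3], 56), ([193.7, 251.0], 20)] [225.21606738 215.74560989]
```

View pics/s3.png

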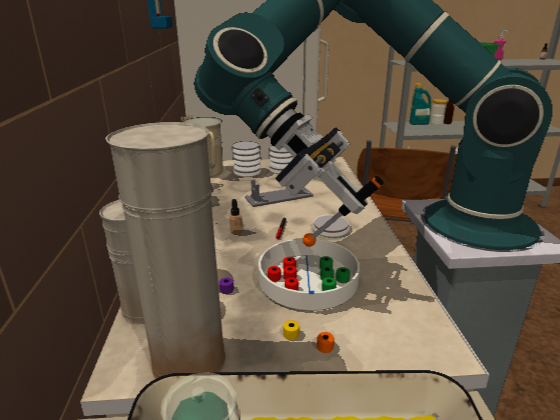

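Knob hangs over the dish middle at (308,239), as the model predicts; the dish and beads are untouched. Lowering.

Call:
arm_command(rows="-12 0 10 0 0 0 -1;-24 0 20 0 0 0 -1;-36 -1 30 0 0.2 0 -1;-44 -1 38 0 0.3 0 -1;-50 -1 42.5 0 0.4 0 -1;-50 -1 42.5 0 0.4 0 -1;-50 -1 42.5 0 0.4 0 -1")

```text
clock: 11.0
tcp_pos: [0.3887, 0.2643, 0.1119]
tcp_rot: [-0.411, 0.235, 0.873, 0.111]
contact_force: [0.1, 0.1, -1.3]
finger_gap: 0.0156
grasp_force: 60.0
```

```bash
cat > st.py <<'E'
from h import *
from bench import bot
s=bot.sense();k=knob(s);d=Ro.from_euler('z',-DX).apply(k-DC)
print(s["clock"],s["joint_pos"].round(2),"F",s["contact_force"].round(2),"T",s["wrist_torque"].round(2),"knob",k.round(4),"dish",d.round(4),"tilt",np.degrees(np.arcsin(cur(s)[1].as_matrix()[2,0])).round(1))
E
python3 st.py
```

```text
11.0 [ 0.46  1.02 -1.1   1.72  0.11  1.32  0.41] F [ 0.13  0.14 -1.33] T [-0.41 -0.7   0.02] knob [0.473  0.2154 0.0237] dish [-0.0015 -0.0003  0.0237] tilt 50.4
```

Call:
arm_command(rows="-0.8 0 0.6 0 0 0 -1;-1.5 0 1.3 0 0 0 -1;-2.3 0 1.9 0 0 0 -1;-3.1 0 2.6 0 0 0 -1;-3.1 0 2.6 0 0 0 -1")

```text
clock: 11.5
tcp_pos: [0.3887, 0.2641, 0.1075]
tcp_rot: [-0.411, 0.236, 0.874, 0.111]
contact_force: [0.1, -0.5, -1.5]
finger_gap: 0.0158
grasp_force: 60.0
```

```bash
python3 st.py
```

```text
11.5 [ 0.46  1.03 -1.1   1.72  0.11  1.31  0.41] F [ 0.09 -0.47 -1.49] T [-0.41 -0.71 -0.02] knob [0.4729 0.215  0.0194] dish [-0.0015 -0.0006  0.0194] tilt 50.4
```

Call:
arm_command(rows="-0.8 0 0.6 0 0 0 -1;-0.8 0 0.6 0 0 0 -1;-1.5 0 1.3 0 0 0 -1;-1.5 0 1.3 0 0 0 -1")

```text
clock: 11.9
tcp_pos: [0.3886, 0.2642, 0.1056]
tcp_rot: [-0.411, 0.236, 0.874, 0.111]
contact_force: [-0.2, 0.2, -1.1]
finger_gap: 0.0155
grasp_force: 60.0
```

```bash
python3 st.py
```

```text
11.9 [ 0.46  1.03 -1.1   1.72  0.11  1.31  0.41] F [-0.16  0.23 -1.11] T [-0.42 -0.69  0.01] knob [0.4729 0.2151 0.0175] dish [-0.0016 -0.0005  0.0175] tilt 50.4
```

Call:
arm_command(rows="-0.8 0 0.6 0 0 0 -1;-0.8 0 0.6 0 0 0 -1;-1.5 0 1.3 0 0 0 -1;-1.5 0 1.3 0 0 0 -1")

```text
clock: 12.3
tcp_pos: [0.3881, 0.2647, 0.1043]
tcp_rot: [-0.412, 0.235, 0.873, 0.111]
contact_force: [-3.6, 1.5, 8.3]
finger_gap: 0.0157
grasp_force: 60.0
```

```bash
python3 st.py
```

```text
12.3 [ 0.46  1.03 -1.09  1.72  0.11  1.31  0.41] F [-3.61  1.47  8.35] T [0.38 0.97 0.05] knob [0.4723 0.2158 0.0161] dish [-0.0022  0.0001  0.0161] tilt 50.5
```

```bash
cat > gen.py <<'E'
from h import *
R=toolR(np.radians(150),np.radians(50.4)); Z=Ro.from_euler('z',DX)
def gen(pts,p0): # dish-frame mm points (x,y,z) -> rows from p0
    return ";".join("%.1f %.1f %.1f 0 0 0 -1"%tuple(R.inv().apply(Z.apply(np.array(p,float)-np.array(p0,float)))+0.) for p in pts)
def arc(r,a,b,n,z=0): return [(r*np.cos(t),r*np.sin(t),z) for t in np.radians(np.linspace(a,b,n+1)[1:])]
E
python3 - <<'E'
from gen import *
print(gen([(-2,0,3.5)]*2+[(-2,12,3.5),(-1,26,3.5),(0,38,3.5),(0,50,3.5)]+arc(50,90,180,6,3.5),(-2,0,0)))
print("A",gen(arc(50,180,360,12),(-50,0,0)))
print("B",gen(arc(50,0,180,12),(50,0,0)))
E
```

```text
2.7 0.0 -2.2 0 0 0 -1;2.7 0.0 -2.2 0 0 0 -1;5.9 10.9 1.7 0 0 0 -1;9.1 24.0 5.5 0 0 0 -1;11.8 35.3 8.7 0 0 0 -1;15.0 46.2 12.7 0 0 0 -1;22.0 39.1 21.1 0 0 0 -1;27.6 29.5 27.9 0 0 0 -1;31.5 17.9 32.6 0 0 0 -1;33.3 5.2 34.8 0 0 0 -1;32.9 -7.8 34.3 0 0 0 -1;30.4 -20.3 31.3 0 0 0 -1
A -4.5 -11.0 -5.4 0 0 0 -1;-10.6 -19.8 -12.8 0 0 0 -1;-18.0 -25.9 -21.7 0 0 0 -1;-26.1 -28.7 -31.6 0 0 0 -1;-34.4 -28.1 -41.6 0 0 0 -1;-42.4 -24.2 -51.2 0 0 0 -1;-49.4 -17.2 -59.7 0 0 0 -1;-55.0 -7.5 -66.5 0 0 0 -1;-58.8 4.0 -71.1 0 0 0 -1;-60.6 16.8 -73.3 0 0 0 -1;-60.3 29.8 -72.9 0 0 0 -1;-57.8 42.3 -69.8 0 0 0 -1
B 4.5 11.0 5.4 0 0 0 -1;10.6 19.8 12.8 0 0 0 -1;18.0 25.9 21.7 0 0 0 -1;26.1 28.7 31.6 0 0 0 -1;34.4 28.1 41.6 0 0 0 -1;42.4 24.2 51.2 0 0 0 -1;49.4 17.2 59.7 0 0 0 -1;55.0 7.5 66.5 0 0 0 -1;58.8 -4.0 71.1 0 0 0 -1;60.6 -16.8 73.3 0 0 0 -1;60.3 -29.8 72.9 0 0 0 -1;57.8 -42.3 69.8 0 0 0 -1
```

Call:
arm_command(rows="2.7 0 -2.2 0 0 0 -1;2.7 0 -2.2 0 0 0 -1;6 11 1.7 0 0 0 -1;9 24 5.5 0 0 0 -1;12 35 8.7 0 0 0 -1;15 46 12.7 0 0 0 -1;22 39 21 0 0 0 -1;27.6 29.5 28 0 0 0 -1;31.5 18 32.6 0 0 0 -1;33.3 5 34.8 0 0 0 -1;33 -8 34.3 0 0 0 -1;30.4 -20 31.3 0 0 0 -1")

```text
clock: 13.5
tcp_pos: [0.3406, 0.268, 0.1071]
tcp_rot: [-0.411, 0.235, 0.874, 0.11]
contact_force: [-0.4, 1.0, -1.0]
finger_gap: 0.0151
grasp_force: 60.0
```

```bash
python3 st.py
```

```text
13.5 [ 0.49  0.99 -1.12  1.84  0.09  1.23  0.4 ] F [-0.45  0.97 -0.98] T [-0.42 -0.67 -0.07] knob [0.4249 0.219  0.0191] dish [-0.0498 -0.0009  0.0191] tilt 50.4
```

Call:
arm_command(rows="-4.5 -11 -5.4 0 0 0 -1;-10.6 -20 -12.8 0 0 0 -1;-18 -26 -21.7 0 0 0 -1;-26 -28.7 -31.6 0 0 0 -1;-34.4 -28 -41.6 0 0 0 -1;-42.4 -24 -51.2 0 0 0 -1;-49.4 -17 -59.7 0 0 0 -1;-55 -7.5 -66.5 0 0 0 -1;-58.8 4 -71 0 0 0 -1;-60.6 17 -73.3 0 0 0 -1;-60.3 30 -72.9 0 0 0 -1;-57.8 42 -69.8 0 0 0 -1")

```text
clock: 14.7
tcp_pos: [0.4409, 0.2606, 0.107]
tcp_rot: [-0.411, 0.236, 0.874, 0.111]
contact_force: [0.6, -0.5, -1.6]
finger_gap: 0.0156
grasp_force: 60.0
```

```bash
python3 st.py; python3 - <<'E'
from h import *
from bench import bot
f=bot.grab_frame("top")
for c in("red","green"): print(c,[(b[1],((plane(f,*b[0],.027)-DC)[:2]*1000).round().tolist()) for b in blobs(f,c,(190,180,268,256))[0]])
E
```

```text
14.7 [ 0.42  1.07 -1.07  1.58  0.13  1.4   0.43] F [ 0.55 -0.51 -1.63] T [-0.43 -0.7  -0.02] knob [0.5252 0.2116 0.0189] dish [0.0508 0.0005 0.0189] tilt 50.4
red [(21, [31.0, 42.0])]
green [(39, [-33.0, -71.0]), (50, [-70.0, 34.0]), (51, [-78.0, 0.0])]
```

Good, bead motion is gentle. Continue half turns.

Call:
arm_command(rows="4.5 11 5.4 0 0 0 -1;10.6 20 12.8 0 0 0 -1;18 26 21.7 0 0 0 -1;26 28.7 31.6 0 0 0 -1;34.4 28 41.6 0 0 0 -1;42.4 24 51.2 0 0 0 -1;49.4 17 59.7 0 0 0 -1;55 7.5 66.5 0 0 0 -1;58.8 -4 71 0 0 0 -1;60.6 -17 73.3 0 0 0 -1;60.3 -30 72.9 0 0 0 -1;57.8 -42 69.8 0 0 0 -1")

```text
clock: 15.95
tcp_pos: [0.3403, 0.2676, 0.1071]
tcp_rot: [-0.411, 0.236, 0.874, 0.11]
contact_force: [0.4, -0.3, -1.1]
finger_gap: 0.0155
grasp_force: 60.0
```

Call:
arm_command(rows="-4.5 -11 -5.4 0 0 0 -1;-10.6 -20 -12.8 0 0 0 -1;-18 -26 -21.7 0 0 0 -1;-26 -28.7 -31.6 0 0 0 -1;-34.4 -28 -41.6 0 0 0 -1;-42.4 -24 -51.2 0 0 0 -1;-49.4 -17 -59.7 0 0 0 -1;-55 -7.5 -66.5 0 0 0 -1;-58.8 4 -71 0 0 0 -1;-60.6 17 -73.3 0 0 0 -1;-60.3 30 -72.9 0 0 0 -1;-57.8 42 -69.8 0 0 0 -1")

```text
clock: 17.15
tcp_pos: [0.4409, 0.2607, 0.107]
tcp_rot: [-0.411, 0.236, 0.874, 0.111]
contact_force: [-0.2, -0.5, -0.2]
finger_gap: 0.0152
grasp_force: 60.0
```

Call:
arm_command(rows="4.5 11 5.4 0 0 0 -1;10.6 20 12.8 0 0 0 -1;18 26 21.7 0 0 0 -1;26 28.7 31.6 0 0 0 -1;34.4 28 41.6 0 0 0 -1;42.4 24 51.2 0 0 0 -1;49.4 17 59.7 0 0 0 -1;55 7.5 66.5 0 0 0 -1;58.8 -4 71 0 0 0 -1;60.6 -17 73.3 0 0 0 -1;60.3 -30 72.9 0 0 0 -1;57.8 -42 69.8 0 0 0 -1")

```text
clock: 18.35
tcp_pos: [0.3404, 0.2676, 0.1071]
tcp_rot: [-0.411, 0.236, 0.874, 0.11]
contact_force: [0.1, 0.9, -0.7]
finger_gap: 0.0151
grasp_force: 60.0
```

Call:
arm_command(rows="-4.5 -11 -5.4 0 0 0 -1;-10.6 -20 -12.8 0 0 0 -1;-18 -26 -21.7 0 0 0 -1;-26 -28.7 -31.6 0 0 0 -1;-34.4 -28 -41.6 0 0 0 -1;-42.4 -24 -51.2 0 0 0 -1;-49.4 -17 -59.7 0 0 0 -1;-55 -7.5 -66.5 0 0 0 -1;-58.8 4 -71 0 0 0 -1;-60.6 17 -73.3 0 0 0 -1;-60.3 30 -72.9 0 0 0 -1;-57.8 42 -69.8 0 0 0 -1")

```text
clock: 19.55
tcp_pos: [0.4409, 0.2607, 0.107]
tcp_rot: [-0.411, 0.235, 0.874, 0.111]
contact_force: [-0.0, 0.3, -0.7]
finger_gap: 0.0154
grasp_force: 60.0
```

```bash
python3 st.py; cat > look.py <<'E'
import sys
from h import *
from bench import bot
for n,bx in(("top",(190,180,268,256)),("side",(255,230,362,308))):
    f=bot.grab_frame(n)
    for c in("red","green"): print(n,c,[(b[1],(Ro.from_euler('z',-DX).apply(plane(f,*b[0],.027)-DC)[:2]*1000).round().tolist()) for b in blobs(f,c,bx)[0]])
    if n=="top": print("blue",[(b[0],b[1],(plane(f,*b[0],.044)-DC).round(3)[:2].tolist()) for b in blobs(f,"blue",bx,2)[0]])
    else: cv2.imwrite("pics/"+sys.argv[1],cv2.resize(f["pixels"][200:320,230:390,::-1],None,fx=4,fy=4,interpolation=cv2.INTER_CUBIC))
E
python3 look.py s4.png
```

```text
19.55 [ 0.42  1.07 -1.08  1.58  0.13  1.4   0.42] F [-0.04  0.27 -0.65] T [-0.41 -0.73  0.02] knob [0.5252 0.2117 0.0189] dish [0.0508 0.0006 0.0189] tilt 50.4
top red [(36, [27.0, 77.0]), (4, [-33.0, 78.0])]
top green [(38, [-25.0, -74.0]), (49, [-73.0, 28.0]), (51, [-78.0, -6.0])]
blue [([196.0, 214.5], 2, [0.009, 0.097]), ([259.5, 220.0], 2, [-0.009, -0.096])]
side red [(35, [62.0, -146.0]), (179, [76.0, 9.0]), (37, [-30.0, 64.0]), (19, [24.0, 67.0])]
side green [(113, [-22.0, -51.0]), (134, [54.0, -38.0]), (191, [-72.0, 18.0])]
```

View pics/s4.png

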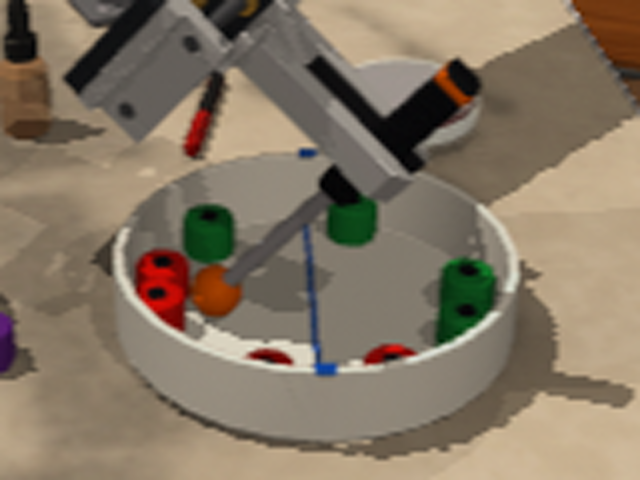

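The stirred dish: a green bead at (208,232) on the red side, a red one at (390,355) on the green side, others at the wall, dish unmoved. Lifting out.

Call:
arm_command(rows="15 0 -13 0 0 0 -1;38 0 -32 0 0 0 -1;62 0 -51 0 0 0 -1;77 0 -64 0 0 0 -1;92 0 -77 0 0 0 -1;92 0 -77 0 0 0 -1")

```text
clock: 20.25
tcp_pos: [0.4417, 0.2593, 0.2294]
tcp_rot: [-0.41, 0.235, 0.874, 0.111]
contact_force: [-1.1, 0.4, -0.7]
finger_gap: 0.0154
grasp_force: 60.0
```

```bash
python3 st.py; python3 - <<'E'
from h import *
from bench import bot
s=bot.sense();print(rel(s,np.array([.44,.20,.29]),toolR(np.radians(150),0)))
print(rel(s,np.array([.46,.15,.29]),toolR(np.radians(100),0)))
E
```

```text
20.25 [ 0.46  0.93 -1.17  1.53  0.03  1.54  0.36] F [-1.12  0.39 -0.72] T [-0.4  -0.78 -0.  ] knob [0.5261 0.2103 0.1415] dish [ 0.0519 -0.0007  0.1415] tilt 50.3
[ 28.6 -52.  -60.6   0.2 -50.3  -0.1]
[  1.5 -85.2 -93.3 -21.8 -47.   46.5]
```

Call:
arm_command(rows="29 -52 -60 0 -50 0 -1;29 -52 -60 0 -50 0 -1;29 -52 -60 0 -50 0 -1;29 -52 -60 0 -50 0 -1;29 -52 -60 0 -50 0 -1;29 -52 -60 0 -50 0 -1;1.5 -85 -93 -22 -47 46.5 -1;1.5 -85 -93 -22 -47 46.5 -1;1.5 -85 -93 -22 -47 46.5 -1;1.5 -85 -93 -22 -47 46.5 -1;1.5 -85 -93 -22 -47 46.5 -1;1.5 -85 -93 -22 -47 46.5 -1")

```text
clock: 21.45
tcp_pos: [0.4592, 0.1498, 0.2869]
tcp_rot: [-0.001, 0.646, 0.764, 0.0]
contact_force: [-0.8, 0.5, -0.9]
finger_gap: 0.0154
grasp_force: 60.0
```

```bash
python3 st.py; python3 look.py s5.png; python3 - <<'E'
from h import *
from bench import bot
s=bot.sense();print(rel(s,np.array([.529,-.1972,.20]),toolR(np.radians(20),0)))
E
```

```text
21.45 [ 0.56  0.19 -1.04  1.82  0.17  1.23 -0.37] F [-0.79  0.46 -0.93] T [0.01 0.06 0.04] knob [0.4808 0.0215 0.3057] dish [ 0.0232 -0.1927  0.3057] tilt 0.1
top red []
top green []
blue []
side red [(35, [62.0, -146.0]), (187, [76.0, 8.0]), (34, [-30.0, 64.0]), (24, [25.0, 67.0])]
side green [(142, [-22.0, -56.0]), (145, [54.0, -40.0]), (197, [-72.0, 18.0])]
[-3.541e+02  9.600e+00  8.640e+01 -1.000e-01 -1.000e-01  7.980e+01]
```

Call:
arm_command(rows="-354 10 40 0 0 80 -1;-354 10 40 0 0 80 -1;-354 10 40 0 0 80 -1;-354 10 40 0 0 80 -1;-354 10 40 0 0 80 -1;-354 10 40 0 0 80 -1;-354 10 86 0 0 80 -1;-354 10 86 0 0 80 -1;-354 10 86 0 0 80 -1;-354 10 86 0 0 80 -1;-354 10 86 0 0 80 -1;-354 10 86 0 0 80 -1")

```text
clock: 22.75
tcp_pos: [0.5304, -0.1965, 0.2006]
tcp_rot: [-0.001, 0.985, 0.175, 0.0]
contact_force: [0.7, 0.3, -1.8]
finger_gap: 0.0157
grasp_force: 60.0
```

```bash
python3 st.py; python3 - <<'E'
from h import *
from bench import bot
s=bot.sense();print(s["tcp_pos"],rel(s,np.array([.5289,-.1972,.11]),toolR(np.radians(19.96),0)))
f=bot.grab_frame("top");g=bot.grab_frame("side")
a=[b[:2] for b in blobs(f,"orange",(335,170,430,265))[0]];c=[b[:2] for b in blobs(g,"orange",(235,90,335,180))[0]]
print(a,c,proj(f,knob(s)),proj(g,knob(s)))
bx=(190,180,268,256)
for k in("red","green"): print(k,[(b[1],(Ro.from_euler('z',-DX).apply(plane(f,*b[0],.027)-DC)[:2]*1000).round().tolist()) for b in blobs(f,k,bx)[0]])
E
```

```text
22.75 [ 0.77  0.37 -0.59  1.75  0.23  1.09 -1.11] F [ 0.74  0.31 -1.78] T [0.01 0.11 0.01] knob [ 0.4084 -0.2414  0.2195] dish [-0.0261 -0.4609  0.2195] tilt 0.0
[ 0.53035907 -0.19651595  0.20055574] [-1.6  0.3 90.6 -0.1 -0.   0.2]
[([368.6, 170.4], 8), ([393.2, 236.3], 17)] [([310.7, 117.1], 34), ([249.0, 122.5], 4)] [395.98769592 236.63539457] [311.46830646 118.86287379]
red [(120, [77.0, 0.0]), (61, [25.0, 73.0]), (54, [-35.0, 68.0])]
green [(49, [51.0, -59.0]), (44, [-25.0, -74.0]), (51, [-73.0, 28.0]), (50, [-79.0, -7.0])]
```

Call:
arm_command(rows="-1.6 0.3 30 0 0 0.2 -1;-1.6 0.3 60 0 0 0.2 -1;-1.6 0.3 90 0 0 0.2 -1;-1.6 0.3 90 0 0 0.2 -1;-1.6 0.3 90 0 0 0.2 -1")

```text
clock: 23.35
tcp_pos: [0.5293, -0.1971, 0.1115]
tcp_rot: [-0.001, 0.985, 0.172, 0.0]
contact_force: [-0.2, -0.5, -0.8]
finger_gap: 0.0156
grasp_force: 60.0
```

```bash
python3 st.py; python3 - <<'E'
from h import *
from bench import bot
s=bot.sense();print(s["tcp_pos"],rel(s,np.array([.5289,-.1972,.0275]),toolR(np.radians(19.96),0)))
g=bot.grab_frame("side");c=[b[:2] for b in blobs(g,"orange",(235,90,335,180))[0]]
print(c,proj(g,knob(s)),proj(g,np.array([.4069,-.2415,.046])))
E
```

```text
23.35 [ 0.74  0.48 -0.55  1.83  0.3   0.92 -1.18] F [-0.23 -0.5  -0.78] T [-0.01  0.1  -0.05] knob [ 0.407  -0.2412  0.1304] dish [-0.0274 -0.4609  0.1304] tilt 0.0
[ 0.52930968 -0.19710756  0.11145371] [-0.5  0.1 84.  -0.1 -0.  -0.1]
[([310.3, 148.4], 34), ([250.5, 155.5], 4)] [311.04512228 149.68234162] [310.25790086 177.0366623 ]
```

Call:
arm_command(rows="-0.5 0 25 0 0 0 -1;-0.5 0 50 0 0 0 -1;-0.5 0 65 0 0 0 -1;-0.5 0 75 0 0 0 -1;-0.5 0 80 0 0 0 -1;-0.5 0 84 0 0 0 -1;-0.5 0 84 0 0 0 -1;-0.5 0 84 0 0 0 -1")

```text
clock: 24.2
tcp_pos: [0.529, -0.1973, 0.0273]
tcp_rot: [-0.001, 0.985, 0.171, 0.0]
contact_force: [0.1, 0.2, -0.5]
finger_gap: 0.0153
grasp_force: 60.0
```

```bash
python3 st.py; python3 -c "
from h import *
from bench import bot
s=bot.sense();print(s['tcp_pos'],rel(s,np.array([.5289,-.1972,.0269]),toolR(np.radians(19.96),0)))"
```

```text
24.2 [ 0.69  0.59 -0.49  1.88  0.39  0.76 -1.25] F [ 0.07  0.22 -0.53] T [0.05 0.09 0.02] knob [ 0.4066 -0.2413  0.0462] dish [-0.0278 -0.461   0.0462] tilt 0.1
[ 0.52896077 -0.19734401  0.02732697] [-0.  -0.2  0.4 -0.1 -0.1 -0.2]
```

Right at the recorded pose. Release and retreat.

Call:
arm_command(rows="0 0 0.4 0 0 0 -1;0 0 0.4 0 0 0 1;0 0 0.4 0 0 0 1;0 0 0.4 0 0 0 1;0 0 0.4 0 0 0 1;0 0 0.4 0 0 0 1;0 0 0.4 0 0 0 1;0 0 0.4 0 0 0 1;0 0 0.4 0 0 0 1;0 0 0.4 0 0 0 1;0 0 0.4 0 0 0 1;0 0 0.4 0 0 0 1")

```text
clock: 25.4
tcp_pos: [0.5286, -0.1972, 0.0264]
tcp_rot: [-0.001, 0.985, 0.171, 0.0]
contact_force: [0.2, 0.6, -0.4]
finger_gap: 0.0938
grasp_force: 0.0
```

Call:
arm_command(rows="0 0 -20 0 0 0 1;0 0 -50 0 0 0 1;0 0 -90 0 0 0 1;0 0 -130 0 0 0 1;0 0 -170 0 0 0 1;0 0 -170 0 0 0 1;0 0 -170 0 0 0 1")

```text
clock: 26.1
tcp_pos: [0.5288, -0.1978, 0.1968]
tcp_rot: [-0.0, 0.985, 0.171, 0.001]
contact_force: [0.4, 0.3, -0.7]
finger_gap: 0.0939
grasp_force: 0.0
```

```bash
python3 st.py; python3 look.py s6.png; python3 - <<'E'
from h import *
from bench import bot
g=bot.grab_frame("side")
print([b[:2] for b in blobs(g,"orange",(235,165,325,210))[0]])
cv2.imwrite("pics/s7.png",cv2.resize(g["pixels"][130:320,190:400,::-1],None,fx=3,fy=3))
E
```

```text
26.1 [ 0.78  0.37 -0.59  1.76  0.23  1.08 -1.12] F [ 0.44  0.34 -0.75] T [ 0.02  0.18 -0.  ] knob [ 0.4064 -0.2417  0.2156] dish [-0.028  -0.4614  0.2156] tilt 0.1
top red [(120, [77.0, 0.0]), (62, [25.0, 73.0]), (53, [-35.0, 68.0])]
top green [(49, [51.0, -59.0]), (44, [-25.0, -74.0]), (50, [-73.0, 28.0]), (50, [-79.0, -7.0])]
blue [([195.7, 214.7], 3, [0.009, 0.098]), ([259.5, 220.0], 2, [-0.009, -0.096])]
side red [(35, [62.0, -146.0]), (183, [76.0, 8.0]), (35, [-30.0, 64.0]), (26, [25.0, 67.0])]
side green [(141, [-22.0, -56.0]), (145, [54.0, -40.0]), (198, [-72.0, 18.0])]
[([310.3, 175.6], 31), ([251.4, 184.1], 7)]
```

View pics/s7.png

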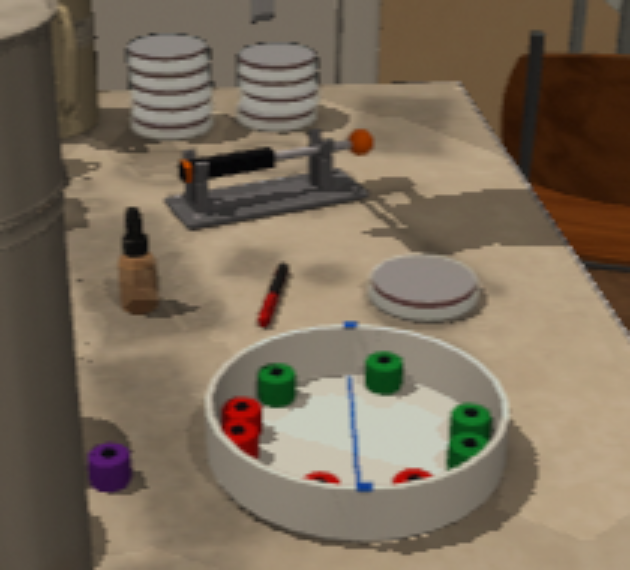

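The rod is back in its rest (knob at (360,141), as before). Both halves of the dish hold both colours, and the bystanders have not moved.

```bash
python3 -c "
from bench import bot
print(bot.finish_job())"
```

```text
the job is handed in; nothing more can be done
None
```

I stirred the beads about 2¼ turns anticlockwise, so each half of the dish holds both colours, and laid the rod back in its rest; the job was handed in at about 26 s, and the hand-in call gave no verdict.

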